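Close a plaster casting mould over its hidden pins and hold it pressed

TASK

Close the empty plaster handle mould on the clamping board: swing the board's hold-down lever right back past upright, then fetch the loose top half from the ware board and lay it on the fixed bottom half with its pour hole at the end away from the lever's pivot, easing it about until it drops over the two hidden brass pins and lies flush all round. Set it down gently, for plaster chips, then press it down with the weight of about a kilo and a half and finish while still holding it pressed down like that, not letting go, the lever left back, so that I can check the seam. Leave everything else on the bench where it is.

Things in the scene. Friction and masses are not known exactly. Their poses are not given: they have to be found in the camera images.
- clamp_board: Plywood clamping board, 290 x 130 x 18 mm, fixed on the bench. Origin: centre of its underside; x along its length towards the clamp, z up. It carries the mould's bottom half, bedded between battens (29 mm above the bench, to 42 mm either side of the mould's centre line), and at its +x end the clamp: a wooden riser with two steel cheeks, up to 116 mm above the bench.
- seat (a point): Centre of the upper face of the fixed bottom half (plaster, 140 x 60 x 30 mm, with a U-shaped groove), 48 mm above the bench; axes as clamp_board's. Two upright brass pins, 12 mm in diameter, 9 mm high, tapering to 7 mm at the tips, stand on this face at x = +54, y = 0 mm and x = -52, y = +17 mm from here. With the top half home, its origin lies here, its axes along these.
- mould_top: Loose top half: plaster slab 140 x 60 x 30 mm (x, y, z), 0.22 to 0.35 kg, lying right way up on the ware board, the longer plaster piece there. Origin: centre of its underside; x along its length, z up. Two sockets in its underside, 14 mm in diameter, 12 mm deep, at x = +54, y = 0 mm and x = -52, y = +17 mm: it fits one way round only. Grip it across the 60 mm.
- pour_hole (a point): Mouth of the pour hole in the top face of mould_top: a round hole 20 mm across, right through, with a bevelled rim, at x = -40, y = -13, z = +30 mm from mould_top's origin. With the mould closed it lies at the end away from the clamp pivot.
- clamp_lever (a joint): Angle of the hold-down lever: 0 level, reaching from the pivot over the bottom half (towards clamp_board's -x); grows as it swings up and back about the board's +y: 1.57 upright, 1.95 at its stop, leaning away from the mould. Starts between -0.1 and 0.3, in the top half's way. The stiff pivot keeps it where it is left; moving it takes 1 to 2 N at the grip.
- clamp_pivot (a point): Middle of the lever's pivot pin, at x = +87 mm on the clamping board, 100 mm above the bench; axes as the board's; the pin runs along y.
- grip_centre (a point): Centre of the black T-grip at the lever's free end, 140 mm from the pivot: a cross bar 48 mm long (along clamp_board's y), 24 mm in diameter, which turns freely on its spindle, so it can be pinched by its two flat ends from above and carried round. The lever is a steel bar 10 mm wide, 14 mm deep; 76 mm from the pivot it has a rubber-tipped spindle reaching 22 mm below its axis.
- ware_board: Plywood ware board, 320 x 130 x 12 mm, fixed to the bench, long side along its x; carries the mould's top half (nearer end) and the square sprig mould (far end). Origin: centre of its underside.
- sprig_mould: Square plaster sprig mould, 78 x 78 x 26 mm with a round shallow relief on top, loose on the far half of the ware board beside the mould's top half. Not part of the job. Origin: centre of its underside.
- brush_mug: Brown mug, 84 mm across, 110 mm tall, with brushes standing in it up to 220 mm high. Not part of the job. Origin: centre of its underside.
- drink_bottle: Upright drinking bottle, 72 mm across, 220 mm tall with its carrying loop. Not part of the job. Origin: centre of its underside.
- jug: White open plastic jug with a handle, 110 mm across, 130 mm tall, at the back. Not part of the job. Origin: centre of its underside.
- boxwood_tool: Wooden modelling tool, 155 mm long, 12 to 16 mm wide and 12 mm high, lying on the bench between the two boards. Not part of the job. Origin: middle of its underside.
- phone: Flat black phone, 150 x 73 x 9 mm, lying on the bench. Not part of the job. Origin: centre of its underside.
- slip_pot: Small white plastic pot, 72 mm across, 60 mm tall, at the back. Not part of the job. Origin: centre of its underside.

How it is judged:
By the outcome, as a careful person would: the job done as asked, in the order asked, and still so for the second after the job is handed in, while the arm keeps its last pose, push and grip.
It also fails if it takes over 61 s, if anything falls off the work surface, if the arm or the gripper's body presses on something with over 40 N, if the wrist force passes 120 N, or if a joint passes its speed limit or range.

ROBOT

A 6-joint arm with a two-finger parallel gripper is mounted at the origin on the work surface. World frame = base frame: x ahead of the robot, y to its left, z up, the work surface at z = 0. Lengths are in m, angles in rad, forces in N, time in s.
With the tool pointing down it reaches from about 0.275 to 0.875 m from the base axis. Payload 12.5 kg.
Tool frame: the origin (TCP) lies midway between the tips of the shut fingers; the grasp point (between the pads) lies 19 mm behind it; z points along the fingers, y is the direction in which the jaws open and shut (so a half turn about z gives the same grasp; the last joint's range is limited). The gripper opens to 85 mm and grips with 20 to 120 N. Pads are 22 mm wide; open, the fingers measure 114 mm over their backs; the gripper's body (76 mm by 85 mm) begins 54 mm behind the grasp point. The pads swing forward as they close: fully open they stand 13 mm farther back than shut.
Start: joints at [1.17, 0.351, 1.652, -0, 1.139, -0.085], TCP at [0.171, 0.523, 0.231] pointing down, gripper open.
Joint ranges: [-2.75, 2.75], [-0.79, 2.1], [0.01, 2.65], [-1.57, 4.71], [0.07, 3.14], [-2.87, 2.87]. Speed limits (rad/s): [2.22, 2.22, 2.79, 3.14, 3.14, 3.14].

INTERFACE

Orientations are given as a unit quaternion [x, y, z, w].
In Python, from plant import get_state, grab_frame, camera_info, job_done, spot_in, silhouettes, mark_of gives the robot as it stands.
- The arm moves only by the tool move_arm, never from a script. Its argument "plan" is a list of rows, each an object of numbers: "dx", "dy", "dz": the shift along the world's x, y, z normalised to -1 to 1, where 1 is 0.05 m; "rx", "ry", "rz": the turn, a rotation vector about the world's x, y, z normalised to -1 to 1, where 1 is pi/4 rad; "jaw": the opening, from 0 (shut) to 1 (fully open). A call has 1 to 10 rows; each row shifts and turns the commanded pose from where the row before left it; what a row does not reach is not made up. A row lasts 1/10 s, in which the tool goes at most 50 mm and 8.59 degrees, less where a joint would pass 70% of its speed; a pose out of reach is approached as far as the arm can. A call with a number of a shift or a turn outside -1 to 1 is refused whole. A call with a gripper value outside its range is refused whole. The fingers move at their own pace and stop on an object; "squeeze" is the grip in N (left out, the last holds). Time passes only in rows, so rows that do not move let the fingers close. It gives the time, the measured TCP pose, the force and the opening at its end, in the units of the state.
- get_state(): the state, without advancing time (a new reading comes with each control period).
- grab_frame(name): name is "side" or "top" or "wrist"; returns the picture (420x560x3 uint8, blue, green, red); there is no depth.
- camera_info(name): a dict with "camera_matrix" (3x3 intrinsics, pixels), "R" (3x3) and "t" (3): a world point X has camera coordinates R X + t. Camera axes: x right, y down, z forward; pixel columns grow to the right and rows downward; lengths in m; the calibration is good to about 2 mm. A picture is of the moment at which its call begins: read the wrist's pose just before it. camera_info takes no time and is no camera call; for the wrist camera it gives the pose at the moment of the call.
- job_done(): hands the job in, once; it reports no verdict.
Trained networks look in the newest picture that a camera, given by its name, has taken for a name from the list of things; names that differ only in an ending like _2 or _b are one class to them, and where a whole thing is asked for, a point or a joint stands for the part that bears it (a point fixed in the world has none). Each returns a list of dicts, best first, with "score" (0 to 1); they miss things now and then, are a little off and sometimes report something else, mostly with a low value. They report only what shows in the picture. A call takes as long as a camera call.
- spot_in(camera, thing): "point" ([x, y, z] in m, in world coordinates, good to about 4 mm: the middle of the surface that is visible of it).
- silhouettes(camera, thing): "region" (420x560 bool, what is visible of it).
- mark_of(camera, thing): "point" ([x, y, z] in m, in world coordinates, good to about 4 mm: a listed point, or the origin of a listed thing).
The state is a dict: "time": time; "qpos": joint angles; "joint_vel": joint speeds; "joint_torque": joint torques, N m; "ee_pos": TCP position; "eef_rot": TCP orientation; "contact_force": force on the tool from outside, world axes, zero at the start; "torque": the same for the moment, N m; "opening": opening from 0.0 (shut) to 1.0 (fully open).
Only numpy, scipy, OpenCV 4.12 (cv2) and the standard library are available. Lean on these libraries where they do the work, as an engineer would, in place of code of your own. Each camera call takes 0.05 s, during which the arm holds its last target. There are 200 camera calls.

## Working session

There is one attempt and no reset: what is moved stays moved. The work goes in short steps, Python scripts to look and compute and a tool call to move; the robot and the scene stay as the last step left them, time stands still between calls to the robot, and variables do not carry over. Pictures are saved under pics/ and viewed, about 8 in all and at most 12, crops included, and the job is handed in when it is done.

Besides the shell and the picture viewer there is one more tool, called after "Request:" as name(argument=value, ...), one argument or row to a line, values as JSON. move_arm: Moves the arm, as the interface text tells. Scaled input: -1 to 1 covers 0.05 m each way for a shift and pi/4 rad each way for a turn. Its arguments: {"type":"object","properties":{"plan":{"type":"array"},"squeeze":{"type":"number"}},"required":["plan"]}

```bash
mkdir -p pics; ls; cat > h.py <<'E'
import numpy as np, cv2, sys
sys.path.insert(0,'.')
from plant import *
from scipy.spatial.transform import Rotation as Rn
def px(cam,X,ci=None):
    c=ci or camera_info(cam); p=np.array(c['R'])@np.array(X)+np.array(c['t']); q=np.array(c['camera_matrix'])@p; return q[:2]/q[2]
def ray(c,uv):
    R=np.array(c['R']);o=-R.T@np.array(c['t']); d=R.T@np.linalg.inv(np.array(c['camera_matrix']))@np.array([uv[0],uv[1],1.]); return o,d/np.linalg.norm(d)
def onz(c,uv,z):
    o,d=ray(c,uv); return o+d*(z-o[2])/d[2]
def st():
    s=get_state(); print('t',round(s['time'],2),'p',np.round(s['ee_pos'],4),'q',np.round(s['eef_rot'],4),'F',np.round(s['contact_force'],2),'T',np.round(s['torque'],2),'o',round(s['opening'],3)); return s
E
python3 - <<'E'
from h import *
st()
a=grab_frame('side');b=grab_frame('top')
cv2.imwrite('pics/side.png',a);cv2.imwrite('pics/top.png',b)
for cam in('side','top'):
    for n in ['clamp_board','seat','mould_top','pour_hole','clamp_pivot','grip_centre','ware_board','sprig_mould','brush_mug','drink_bottle','jug','boxwood_tool','phone']:
        r=mark_of(cam,n)
        print(cam,n,[(np.round(x['point'],3).tolist(),round(x['score'],2)) for x in r[:2]], np.round(px(cam,r[0]['point'])) if r else '')
E
```

```text
pics
t 0.0 p [0.1706 0.5225 0.2307] q [ 1.572e-01  9.876e-01 -6.000e-04 -2.000e-04] F [-0.65  0.18 -0.2 ] T [-0.07 -0.03  0.01] o 0.996
side clamp_board [([0.537, 0.18, -0.002], 0.55)] [246. 194.]
side seat [([0.499, 0.173, 0.05], 0.83)] [233. 186.]
side mould_top [([0.47, -0.177, 0.011], 0.56)] [264. 288.]
side pour_hole [([0.752, -0.077, -0.002], 0.74), ([0.434, -0.19, 0.043], 0.62)] [346. 233.]
side clamp_pivot [([0.621, 0.196, 0.101], 0.75)] [269. 159.]
side grip_centre [([0.481, 0.173, 0.132], 0.58)] [225. 165.]
side ware_board [([0.535, -0.18, -0.001], 0.68)] [289. 284.]
side sprig_mould [([0.648, -0.189, 0.008], 0.6), ([0.538, -0.182, -0.002], 0.15)] [331. 272.]
side brush_mug [([0.582, 0.438, 0.002], 0.7)] [236. 146.]
side drink_bottle [([0.555, -0.44, -0.001], 0.86)] [345. 379.]
side jug [([0.789, 0.076, -0.001], 0.76)] [333. 196.]
side boxwood_tool [([0.579, 0.007, 0.004], 0.61)] [278. 227.]
side phone [] 
top clamp_board [([0.535, 0.18, -0.001], 0.84)] [231. 231.]
top seat [([0.497, 0.171, 0.045], 0.79), ([0.538, 0.175, -0.001], 0.39)] [231. 239.]
top mould_top [([0.474, -0.178, 0.013], 0.73)] [334. 249.]
top pour_hole [([0.431, -0.188, 0.04], 0.81)] [338. 261.]
top clamp_pivot [([0.621, 0.19, 0.1], 0.81), ([0.559, -0.443, -0.002], 0.25)] [225. 199.]
top grip_centre [([0.484, 0.17, 0.129], 0.48)] [229. 239.]
top ware_board [([0.534, -0.186, -0.0], 0.82), ([0.789, 0.076, -0.003], 0.64)] [335. 232.]
top sprig_mould [([0.647, -0.188, 0.014], 0.77)] [336. 200.]
top brush_mug [([0.58, 0.441, -0.001], 0.94), ([0.79, 0.08, -0.004], 0.68)] [156. 217.]
top drink_bottle [([0.562, -0.442, -0.003], 0.56)] [408. 226.]
top jug [([0.79, 0.077, -0.002], 0.73)] [262. 162.]
top boxwood_tool [([0.575, -0.0, 0.003], 0.68)] [282. 220.]
top phone [([0.36, -0.452, 0.001], 0.82)] [415. 284.]
```

```bash
python3 - <<'E'
import cv2
a=cv2.imread('pics/side.png');b=cv2.imread('pics/top.png')
cv2.imwrite('pics/top2.png',cv2.resize(b[130:330,140:420],None,fx=2.8,fy=2.8,interpolation=cv2.INTER_CUBIC))
E
```

```text
(no output)
```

View pics/top2.png

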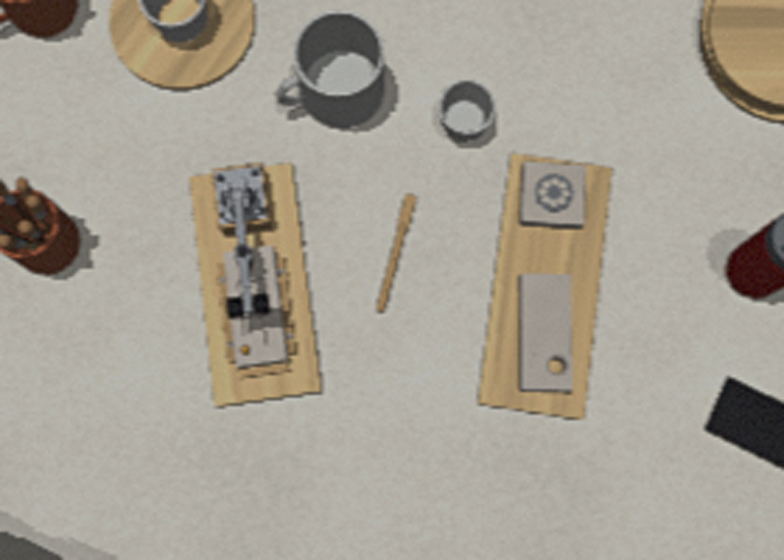

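View pics/side.png

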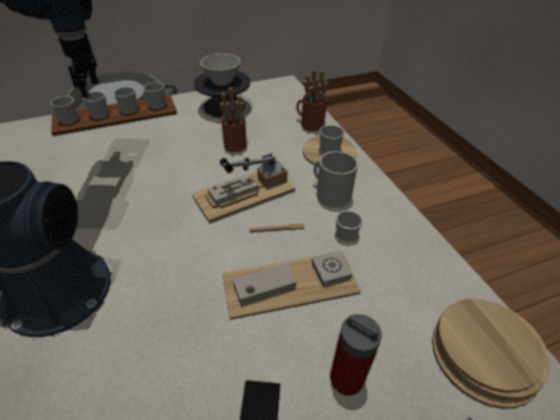

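The top view shows the clamp board at left (grip near crop px (248,305), lever reaching towards the robot) and the ware board at right, with the mould top's pour hole at the robot end (556,365). The side view confirms the lever is raised slightly. I'll bring the wrist camera over the clamp board.

Request:
move_arm(
  plan=[
    {"dx":0.4,"dy":-0.7,"dz":0.3,"rz":0.06,"jaw":1},
    {"dx":0.5,"dy":-0.7,"dz":0.3,"rz":0.06},
    {"dx":0.6,"dy":-0.7,"dz":0.3,"rz":0.06},
    {"dx":0.6,"dy":-0.7,"dz":0.3,"rz":0.06},
    {"dx":0.6,"dy":-0.7,"dz":0.3,"rz":0.06},
    {"dx":0.6,"dy":-0.7,"dz":0.3,"rz":0.06},
    {"dx":0.6,"dy":-0.7,"dz":0.2,"rz":0.06},
    {"dx":0.6,"dy":-0.7,"rz":0.06},
    {"dx":0.6,"dy":-0.7,"rz":0.06},
    {"dx":0.5,"dy":-0.7,"rz":0.06},
  ],
)

```text
schema error: expected keys dx, dy, dz, rx, ry, rz, jaw
```

```bash
python3 - <<'E'
from h import *
st(); c=camera_info('wrist'); R=np.array(c['R']); print('cam',np.round(-R.T@np.array(c['t']),3),np.round(R,2).tolist(), np.round(c['camera_matrix'],0).tolist())
a=grab_frame('wrist'); cv2.imwrite('pics/w1.png',a)
for n in ['clamp_board','seat','clamp_pivot','grip_centre']:
    r=mark_of('wrist',n)
    print(n,[(np.round(x['point'],3).tolist(),round(x['score'],2)) for x in r[:2]], np.round(px('wrist',r[0]['point'])) if r else '')
E
```

```text
t 1.4 p [0.1708 0.5228 0.2313] q [0.1572 0.9876 0.     0.    ] F [-0.02 -0.13  0.44] T [-0.   -0.02  0.03] o 1.001
cam [0.092 0.547 0.374] [[0.31, 0.95, -0.0], [0.9, -0.29, 0.32], [0.3, -0.1, -0.95]] [[342.0, 0.0, 283.0], [0.0, 342.0, 210.0], [0.0, 0.0, 1.0]]
clamp_board [] 
seat [] 
clamp_pivot [] 
grip_centre []
```

View pics/w1.png

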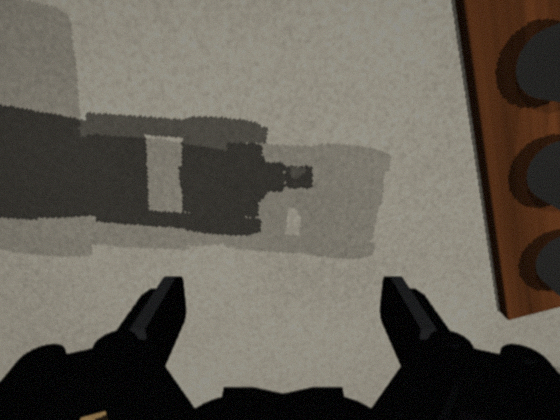

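The call was refused because every row needs all seven keys, so the wrist picture shows only bare bench at the start pose.

Request:
move_arm(
  plan=[
    {"dx":0.4,"dy":-0.7,"dz":0.3,"rx":0,"ry":0,"rz":0.06,"jaw":1},
    {"dx":0.5,"dy":-0.7,"dz":0.3,"rx":0,"ry":0,"rz":0.06,"jaw":1},
    {"dx":0.6,"dy":-0.7,"dz":0.3,"rx":0,"ry":0,"rz":0.06,"jaw":1},
    {"dx":0.6,"dy":-0.7,"dz":0.3,"rx":0,"ry":0,"rz":0.06,"jaw":1},
    {"dx":0.6,"dy":-0.7,"dz":0.3,"rx":0,"ry":0,"rz":0.06,"jaw":1},
    {"dx":0.6,"dy":-0.7,"dz":0.3,"rx":0,"ry":0,"rz":0.06,"jaw":1},
    {"dx":0.6,"dy":-0.7,"dz":0.2,"rx":0,"ry":0,"rz":0.06,"jaw":1},
    {"dx":0.6,"dy":-0.7,"dz":0,"rx":0,"ry":0,"rz":0.06,"jaw":1},
    {"dx":0.6,"dy":-0.7,"dz":0,"rx":0,"ry":0,"rz":0.06,"jaw":1},
    {"dx":0.5,"dy":-0.7,"dz":0,"rx":0,"ry":0,"rz":0.06,"jaw":1},
  ],
)

```text
time: 2.65
ee_pos: [0.4519, 0.171, 0.3315]
eef_rot: [-0.078, 0.997, 0.0, 0.0]
contact_force: [-0.1, 0.1, 0.8]
opening: 1.0
```

```bash
python3 - <<'E'
from h import *
st(); c=camera_info('wrist'); R=np.array(c['R']); print('cam',np.round(-R.T@np.array(c['t']),3))
a=grab_frame('wrist'); cv2.imwrite('pics/w2.png',a)
for n in ['clamp_board','seat','clamp_pivot','grip_centre']:
    r=mark_of('wrist',n)
    print(n,[(np.round(x['point'],3).tolist(),round(x['score'],2)) for x in r[:2]], np.round(px('wrist',r[0]['point'])) if r else '')
E
```

```text
t 2.65 p [0.4519 0.171  0.3315] q [-7.850e-02  9.969e-01  1.000e-04  3.000e-04] F [-0.12  0.07  0.8 ] T [ 0.07 -0.01 -0.05] o 1.0
cam [0.371 0.157 0.474]
clamp_board [([0.532, 0.174, 0.002], 0.59)] [279. 211.]
seat [([0.498, 0.174, 0.049], 0.82)] [281. 199.]
clamp_pivot [([0.621, 0.19, 0.102], 0.81), ([0.786, 0.074, 0.004], 0.46)] [277. 305.]
grip_centre [([0.483, 0.168, 0.128], 0.97), ([0.791, 0.076, -0.001], 0.68)] [275. 208.]
```

View pics/w2.png

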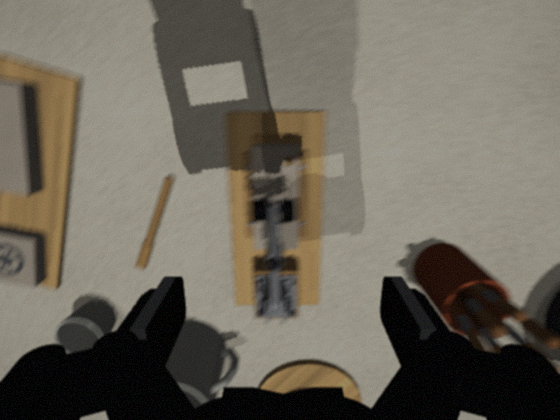

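The wrist view shows the lever along the board with the black T-grip at about (274,210) and the clamp at (277,300). Board yaw is about 0.16 rad, which matches the current tool yaw. The grip is at about (0.483, 0.169, 0.129) and the pivot at (0.621, 0.192, 0.101), so the lever is at about 0.2 rad. All three views agree, so I'll descend over the grip.

Request:
move_arm(
  plan=[
    {"dx":0.15,"dy":0,"dz":-0.75,"rx":0,"ry":0,"rz":0,"jaw":1},
    {"dx":0.15,"dy":0,"dz":-0.75,"rx":0,"ry":0,"rz":0,"jaw":1},
    {"dx":0.12,"dy":-0.04,"dz":-0.75,"rx":0,"ry":0,"rz":0,"jaw":1},
    {"dx":0.1,"dy":0,"dz":-0.75,"rx":0,"ry":0,"rz":0,"jaw":1},
    {"dx":0.1,"dy":0,"dz":-0.75,"rx":0,"ry":0,"rz":0,"jaw":1},
    {"dx":0,"dy":0,"dz":-0.5,"rx":0,"ry":0,"rz":0,"jaw":1},
    {"dx":0,"dy":0,"dz":-0.2,"rx":0,"ry":0,"rz":0,"jaw":1},
    {"dx":0,"dy":0,"dz":0,"rx":0,"ry":0,"rz":0,"jaw":0.65},
    {"dx":0,"dy":0,"dz":0,"rx":0,"ry":0,"rz":0,"jaw":0.6},
  ],
  squeeze=30,
)

```text
time: 3.8
ee_pos: [0.4822, 0.1715, 0.11]
eef_rot: [-0.078, 0.997, 0.0, 0.001]
contact_force: [-0.0, 1.1, -0.9]
opening: 0.696
```

```bash
python3 - <<'E'
from h import *
st()
a=grab_frame('wrist'); b=grab_frame('side'); cv2.imwrite('pics/w3.png',np.hstack([cv2.resize(a,(500,375)),cv2.resize(b[120:225,190:298],(300,292)).repeat(1,0)[:375].copy() if 0 else cv2.copyMakeBorder(cv2.resize(b[120:225,190:298],(300,292)),0,83,0,0,cv2.BORDER_CONSTANT)]))
for cam in ('side','wrist'):
  r=mark_of(cam,'grip_centre'); print([(np.round(x['point'],3).tolist(),round(x['score'],2)) for x in r[:2]])
E
```

```text
t 3.8 p [0.4822 0.1715 0.11  ] q [-7.80e-02  9.97e-01  2.00e-04  8.00e-04] F [-0.03  1.09 -0.89] T [0.05 0.01 0.02] o 0.696
[([0.482, 0.17, 0.129], 0.72)]
[([0.482, 0.17, 0.129], 0.79)]
```

View pics/w3.png

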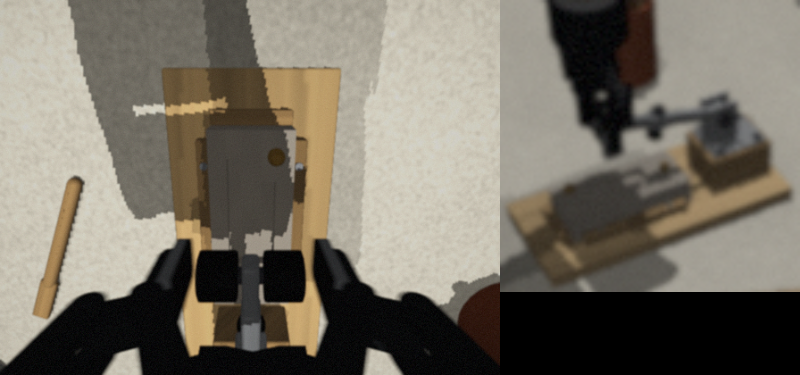

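The pads straddle the T-grip (crop px (195–305, 275)) and are well centred. I'll drop 3 mm and close.

Request:
move_arm(
  plan=[
    {"dx":0,"dy":0,"dz":-0.06,"rx":0,"ry":0,"rz":0,"jaw":0.45},
    {"dx":0,"dy":0,"dz":0,"rx":0,"ry":0,"rz":0,"jaw":0.4},
    {"dx":0,"dy":0,"dz":0,"rx":0,"ry":0,"rz":0,"jaw":0.4},
    {"dx":0,"dy":0,"dz":0,"rx":0,"ry":0,"rz":0,"jaw":0.4},
    {"dx":0,"dy":0,"dz":0,"rx":0,"ry":0,"rz":0,"jaw":0.4},
  ],
  squeeze=30,
)

```text
time: 4.5
ee_pos: [0.4816, 0.1706, 0.1057]
eef_rot: [-0.078, 0.997, -0.0, -0.0]
contact_force: [-2.3, -4.5, -0.1]
opening: 0.56
```

```bash
python3 - <<'E'
from h import *
s=st()
# arc plan: pivot P, lever angle th0, 1.9 end
u=np.array([np.cos(.16),np.sin(.16)])
G=np.array([0.4825,0.1705,0.129]);th0=np.arcsin((G[2]-.1)/.14)
print(th0, G[:2]+u*.14*np.cos(th0))
th=np.concatenate([np.linspace(th0,1.9,19)])
h=-.14*np.cos(th);z=.14*np.sin(th)
for a,dh,dz in zip(th[1:],np.diff(h),np.diff(z)): print(round(a,2),np.round(np.r_[u*dh,dz]/.05,2))
E
```

```text
t 4.5 p [0.4816 0.1706 0.1057] q [-7.76e-02  9.97e-01 -2.00e-04 -3.00e-04] F [-2.31 -4.49 -0.14] T [-0.64  0.41 -0.04] o 0.56
0.20865356593084303 [0.6177141  0.19232078]
0.3 [0.07 0.01 0.25]
0.4 [0.09 0.01 0.25]
0.49 [0.11 0.02 0.24]
0.58 [0.13 0.02 0.23]
0.68 [0.15 0.02 0.21]
0.77 [0.17 0.03 0.2 ]
0.87 [0.19 0.03 0.18]
0.96 [0.21 0.03 0.16]
1.05 [0.22 0.04 0.14]
1.15 [0.23 0.04 0.12]
1.24 [0.24 0.04 0.1 ]
1.34 [0.25 0.04 0.07]
1.43 [0.26 0.04 0.05]
1.52 [0.26 0.04 0.02]
1.62 [ 0.26  0.04 -0.  ]
1.71 [ 0.26  0.04 -0.02]
1.81 [ 0.26  0.04 -0.05]
1.9 [ 0.25  0.04 -0.07]
```

Opening 0.56 is 48 mm, so the grip is held. Now the first half of the arc.

Request:
move_arm(
  plan=[
    {"dx":0.07,"dy":0.01,"dz":0.25,"rx":0,"ry":0,"rz":0,"jaw":0.4},
    {"dx":0.09,"dy":0.01,"dz":0.25,"rx":0,"ry":0,"rz":0,"jaw":0.4},
    {"dx":0.11,"dy":0.02,"dz":0.24,"rx":0,"ry":0,"rz":0,"jaw":0.4},
    {"dx":0.13,"dy":0.02,"dz":0.23,"rx":0,"ry":0,"rz":0,"jaw":0.4},
    {"dx":0.15,"dy":0.02,"dz":0.21,"rx":0,"ry":0,"rz":0,"jaw":0.4},
    {"dx":0.17,"dy":0.03,"dz":0.2,"rx":0,"ry":0,"rz":0,"jaw":0.4},
    {"dx":0.19,"dy":0.03,"dz":0.18,"rx":0,"ry":0,"rz":0,"jaw":0.4},
    {"dx":0.21,"dy":0.03,"dz":0.16,"rx":0,"ry":0,"rz":0,"jaw":0.4},
    {"dx":0.22,"dy":0.04,"dz":0.14,"rx":0,"ry":0,"rz":0,"jaw":0.4},
  ],
)

```text
time: 5.4
ee_pos: [0.5488, 0.1812, 0.2005]
eef_rot: [-0.078, 0.997, -0.0, -0.0]
contact_force: [-6.2, -6.9, 9.7]
opening: 0.557
```

```bash
python3 - <<'E'
from h import *
s=st(); grab_frame('side')
r=mark_of('side','grip_centre'); print([(np.round(x['point'],3).tolist(),round(x['score'],2)) for x in r[:2]])
E
```

```text
t 5.4 p [0.5488 0.1812 0.2005] q [-7.77e-02  9.97e-01 -2.00e-04 -1.00e-04] F [-6.18 -6.87  9.67] T [-0.95  0.92 -0.09] o 0.557
[([0.549, 0.182, 0.219], 0.45)]
```

The lever follows, with a small outward reaction of about 11 N. I'll ease the radius outward and finish the arc.

Request:
move_arm(
  plan=[
    {"dx":0.2,"dy":0.02,"dz":0.15,"rx":0,"ry":0,"rz":0,"jaw":0.4},
    {"dx":0.23,"dy":0.02,"dz":0.12,"rx":0,"ry":0,"rz":0,"jaw":0.4},
    {"dx":0.25,"dy":0.03,"dz":0.08,"rx":0,"ry":0,"rz":0,"jaw":0.4},
    {"dx":0.26,"dy":0.03,"dz":0.05,"rx":0,"ry":0,"rz":0,"jaw":0.4},
    {"dx":0.26,"dy":0.03,"dz":0.02,"rx":0,"ry":0,"rz":0,"jaw":0.4},
    {"dx":0.26,"dy":0.04,"dz":0,"rx":0,"ry":0,"rz":0,"jaw":0.4},
    {"dx":0.26,"dy":0.04,"dz":-0.02,"rx":0,"ry":0,"rz":0,"jaw":0.4},
    {"dx":0.26,"dy":0.04,"dz":-0.05,"rx":0,"ry":0,"rz":0,"jaw":0.4},
    {"dx":0.22,"dy":0.04,"dz":-0.06,"rx":0,"ry":0,"rz":0,"jaw":0.4},
  ],
)

```text
time: 6.4
ee_pos: [0.6588, 0.198, 0.2127]
eef_rot: [-0.078, 0.997, 0.002, -0.0]
contact_force: [-3.3, 7.9, -4.4]
opening: 0.556
```

```bash
python3 - <<'E'
from h import *
s=st(); grab_frame('side')
r=mark_of('side','grip_centre'); print([(np.round(x['point'],3).tolist(),round(x['score'],2)) for x in r[:2]])
E
```

```text
t 6.4 p [0.6588 0.198  0.2127] q [-7.810e-02  9.969e-01  1.500e-03 -4.000e-04] F [-3.26  7.92 -4.44] T [ 1.16  0.47 -0.08] o 0.556
[([0.659, 0.199, 0.231], 0.89)]
```

Request:
move_arm(
  plan=[
    {"dx":0.12,"dy":0.04,"dz":-0.04,"rx":0,"ry":0,"rz":0,"jaw":0.4},
    {"dx":0,"dy":0,"dz":0,"rx":0,"ry":0,"rz":0,"jaw":0.4},
    {"dx":0,"dy":0,"dz":0,"rx":0,"ry":0,"rz":0,"jaw":0.8},
    {"dx":0,"dy":0,"dz":0,"rx":0,"ry":0,"rz":0,"jaw":0.9},
    {"dx":0,"dy":0,"dz":0,"rx":0,"ry":0,"rz":0,"jaw":1},
    {"dx":0,"dy":0,"dz":0.3,"rx":0,"ry":0,"rz":0,"jaw":1},
    {"dx":0,"dy":0,"dz":0.8,"rx":0,"ry":0,"rz":0,"jaw":1},
    {"dx":0,"dy":0,"dz":0.8,"rx":0,"ry":0,"rz":0,"jaw":1},
    {"dx":-0.6,"dy":-0.3,"dz":0.2,"rx":0,"ry":0,"rz":0,"jaw":1},
    {"dx":-0.8,"dy":-0.3,"dz":0,"rx":0,"ry":0,"rz":0,"jaw":1},
  ],
)

```text
time: 7.5
ee_pos: [0.5954, 0.1675, 0.3195]
eef_rot: [-0.078, 0.997, 0.0, 0.003]
contact_force: [0.1, -0.4, -0.8]
opening: 0.999
```

```bash
python3 - <<'E'
from h import *
s=st(); b=grab_frame('side')
for n in('grip_centre','clamp_pivot'):
  r=mark_of('side',n); print([(np.round(x['point'],3).tolist(),round(x['score'],2)) for x in r[:2]])
grab_frame('top')
for n in('grip_centre','clamp_pivot'):
  r=mark_of('top',n); print([(np.round(x['point'],3).tolist(),round(x['score'],2)) for x in r[:2]])
E
```

```text
t 7.5 p [0.5954 0.1675 0.3195] q [-7.76e-02  9.97e-01  2.00e-04  2.70e-03] F [ 0.08 -0.43 -0.83] T [-0.01 -0.03  0.03] o 0.999
[([0.662, 0.198, 0.232], 0.69), ([0.582, 0.003, 0.002], 0.37)]
[([0.621, 0.196, 0.101], 0.64)]
[]
[]
```

The lever is left at about 1.88 rad (grip 0.662 against pivot 0.619). On the way, I'll look closely at the seat.

Request:
move_arm(
  plan=[
    {"dx":-0.6,"dy":0,"dz":-0.2,"rx":0,"ry":0,"rz":0,"jaw":1},
    {"dx":-0.7,"dy":0,"dz":-0.4,"rx":0,"ry":0,"rz":0,"jaw":1},
    {"dx":-0.7,"dy":0,"dz":-0.4,"rx":0,"ry":0,"rz":0,"jaw":1},
    {"dx":-0.2,"dy":0,"dz":-0.2,"rx":0,"ry":0,"rz":0,"jaw":1},
    {"dx":0,"dy":0,"dz":0,"rx":0,"ry":0,"rz":0,"jaw":1},
  ],
)

```text
time: 8.3
ee_pos: [0.4843, 0.1681, 0.2556]
eef_rot: [-0.078, 0.997, -0.0, -0.001]
contact_force: [0.9, 0.3, -0.3]
opening: 1.002
```

```bash
python3 - <<'E'
from h import *
s=st(); c=camera_info('wrist'); np.save('c4.npy',c,allow_pickle=True); b=grab_frame('wrist')
print(np.array(c['R']).round(3).tolist())
for n in('seat','clamp_pivot','clamp_board'):
  r=mark_of('wrist',n); print(n,[(np.round(x['point'],4).tolist(),round(x['score'],2)) for x in r[:2]])
cv2.imwrite('pics/w4raw.png',b)
cv2.imwrite('pics/w4.png',cv2.resize(b[60:330,170:400],None,fx=2.2,fy=2.2,interpolation=cv2.INTER_CUBIC))
E
```

```text
t 8.3 p [0.4843 0.1681 0.2556] q [-7.80e-02  9.97e-01 -1.00e-04 -8.00e-04] F [ 0.94  0.34 -0.26] T [ 0.05 -0.05 -0.01] o 1.002
[[-0.155, 0.988, -0.001], [0.936, 0.147, 0.319], [0.315, 0.049, -0.948]]
seat [([0.4936, 0.1706, 0.0495], 0.55)]
clamp_pivot [([0.6187, 0.187, 0.1009], 0.78), ([0.789, 0.0775, 0.0006], 0.68)]
clamp_board [([0.5341, 0.1757, 0.0032], 0.88)]
```

View pics/w4.png

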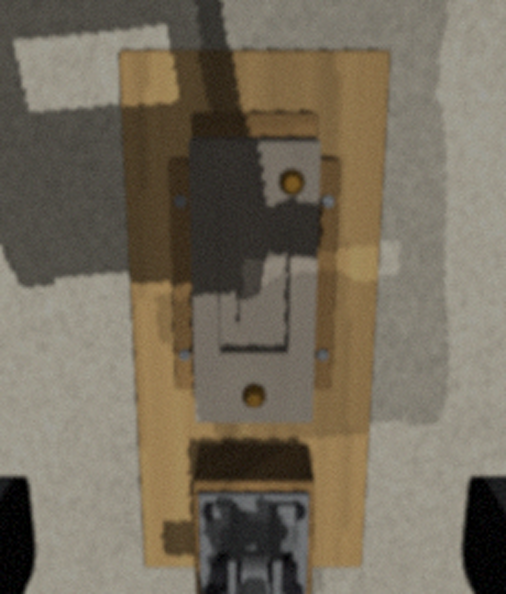

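The view shows both brass pins clearly, at crop (292,183) and (254,397), with the bottom half spanning crop rows 138–422. I'll compute the seat pose from the pins and check it against the edges.

```bash
python3 - <<'E'
from h import *
c=np.load('c4.npy',allow_pickle=True).item(); b=cv2.imread('pics/w4raw.png')
hsv=cv2.cvtColor(b,cv2.COLOR_BGR2HSV)
pts=[]
for cx,cy in((302.7,143.2),(285.5,240.5)):
    m=np.zeros(b.shape[:2],np.uint8); x0,y0=int(cx)-9,int(cy)-9
    sub=hsv[y0:y0+19,x0:x0+19]; k=(sub[...,1]>110)
    ys,xs=np.nonzero(k); p=(xs.mean()+x0,ys.mean()+y0); print('pin px',np.round(p,1),k.sum()); pts.append(onz(c,p,.0525)[:2])
A,B=pts[1],pts[0] # A:+54,0 ; B:-52,+17
d=A-B; loc=np.array([106,-17])/1000
yaw=np.arctan2(d[1],d[0])-np.arctan2(loc[1],loc[0])
print('dist',np.linalg.norm(d),'exp',np.linalg.norm(loc),'yaw',yaw)
R=np.array([[np.cos(yaw),-np.sin(yaw)],[np.sin(yaw),np.cos(yaw)]])
print('seat from pins',(A+B)/2-R@np.array([.001,.0085]))
co=[onz(c,p,.048)[:2] for p in((256.8,122.7),(315.9,122.7),(259.1,251.8),(312.3,251.8))]
print('corners',np.round(co,4).tolist(),'ctr',np.mean(co,0),'L',np.linalg.norm((co[2]+co[3]-co[0]-co[1])/2),'W',np.linalg.norm(co[1]-co[0]),np.linalg.norm(co[3]-co[2]))
e=(co[2]+co[3]-co[0]-co[1]);print('yaw',np.arctan2(e[1],e[0]))
E
```

```text
pin px [302.4 142.4] 83
pin px [285.1 239.5] 72
dist 0.10678668584091482 exp 0.10735455276791944 yaw 0.15452416440556588
seat from pins [0.49866614 0.17155917]
corners [[0.4334, 0.1326], [0.4243, 0.1906], [0.573, 0.1537], [0.5637, 0.2128]] ctr [0.49861885 0.17243245] L 0.1412154276511327 W 0.05873331416041352 0.05987231549938892
yaw 0.15382492596016964
```

The seat is at (0.4987, 0.172) with yaw 0.154; pins and edges agree to within 1 mm. Next, over the mould top.

Request:
move_arm(
  plan=[
    {"dx":-0.04,"dy":-0.5,"dz":0,"rx":0,"ry":0,"rz":-0.02,"jaw":1},
    {"dx":-0.04,"dy":-0.7,"dz":0,"rx":0,"ry":0,"rz":-0.02,"jaw":1},
    {"dx":-0.04,"dy":-0.8,"dz":0,"rx":0,"ry":0,"rz":-0.02,"jaw":1},
    {"dx":-0.04,"dy":-0.8,"dz":0,"rx":0,"ry":0,"rz":-0.02,"jaw":1},
    {"dx":-0.04,"dy":-0.8,"dz":0,"rx":0,"ry":0,"rz":-0.02,"jaw":1},
    {"dx":-0.04,"dy":-0.8,"dz":0,"rx":0,"ry":0,"rz":-0.02,"jaw":1},
    {"dx":-0.04,"dy":-0.8,"dz":0,"rx":0,"ry":0,"rz":-0.02,"jaw":1},
    {"dx":-0.04,"dy":-0.8,"dz":0,"rx":0,"ry":0,"rz":-0.02,"jaw":1},
    {"dx":0,"dy":-0.8,"dz":0,"rx":0,"ry":0,"rz":-0.02,"jaw":1},
    {"dx":0,"dy":-0.2,"dz":0,"rx":0,"ry":0,"rz":-0.02,"jaw":1},
  ],
)

```text
time: 9.5
ee_pos: [0.4694, -0.186, 0.2568]
eef_rot: [0.003, 1.0, -0.001, 0.001]
contact_force: [-0.1, 0.3, -0.1]
opening: 0.998
```

```bash
python3 - <<'E'
from h import *
s=st(); c=camera_info('wrist'); np.save('c5.npy',c,allow_pickle=True); b=grab_frame('wrist')
cv2.imwrite('pics/w5raw.png',b)
for n in('mould_top','pour_hole','sprig_mould'):
  r=mark_of('wrist',n); print(n,[(np.round(x['point'],4).tolist(),round(x['score'],2)) for x in r[:2]], np.round(px('wrist',r[0]['point'],c)) if r else '')
cv2.imwrite('pics/w5.png',cv2.resize(b[60:330,170:400],None,fx=2.2,fy=2.2,interpolation=cv2.INTER_CUBIC))
E
```

```text
t 9.5 p [ 0.4694 -0.186   0.2568] q [ 2.7e-03  1.0e+00 -6.0e-04  5.0e-04] F [-0.08  0.32 -0.12] T [0.   0.01 0.04] o 0.998
mould_top [([0.4695, -0.1758, 0.0127], 0.81), ([0.7475, -0.0828, 0.0003], 0.18)] [293. 170.]
pour_hole [([0.4314, -0.1909, 0.0414], 0.95)] [279. 139.]
sprig_mould [([0.6464, -0.188, 0.0125], 0.82), ([0.575, 0.0034, -0.003], 0.3)] [283. 302.]
```

View pics/w5.png

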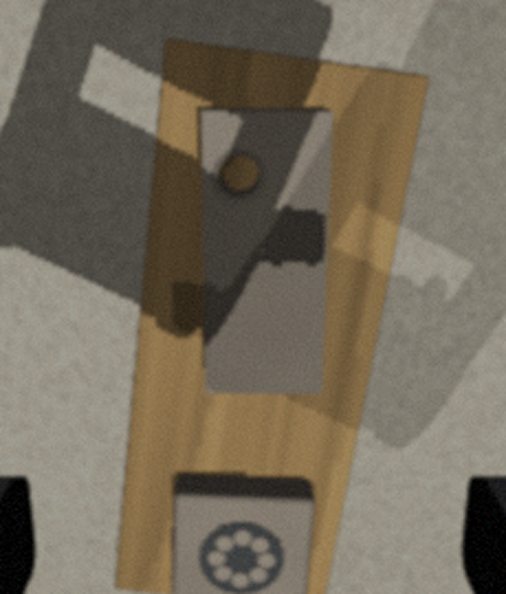

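The mould top spans crop corners (199,109), (331,108), (324,391) and (207,392), with the pour hole at (240,174). It is nearly square to the tool.

```bash
python3 - <<'E'
from h import *
c=np.load('c5.npy',allow_pickle=True).item()
f=lambda u,v:(170+(u+.5)/2.2-.5,60+(v+.5)/2.2-.5)
for z in(.042,):
  co=[onz(c,f(*p),z)[:2] for p in((199,109),(331,108),(207,392),(324,391))]
  e=(co[2]+co[3]-co[0]-co[1]);yaw=np.arctan2(e[1],e[0])
  print(np.round(co,4).tolist(),'ctr',np.mean(co,0),'L',np.linalg.norm(e)/2,'W',np.linalg.norm(co[1]-co[0]),np.linalg.norm(co[3]-co[2]),'yaw',yaw)
  h=onz(c,f(240,174),z)[:2]
  d=h-np.mean(co,0); print('hole local',np.cos(yaw)*d[0]+np.sin(yaw)*d[1],-np.sin(yaw)*d[0]+np.cos(yaw)*d[1])
# height check: triangulate hole with top view mark
grab_frame('top'); t=camera_info('top'); r=silhouettes('top','mould_top')
m=r[0]['region'];ys,xs=np.nonzero(m);print('top mask',r[0]['score'],xs.mean(),ys.mean(), np.round(px('top',[*np.mean(co,0),.042],t),1))
o1,d1=ray(c,f(265.5,250)); # approx centre pixel
pc=px('wrist',[*np.mean(co,0),.042],c)
o1,d1=ray(c,pc); o2,d2=ray(t,(xs.mean(),ys.mean()))
A=np.stack([d1,-d2],1);k=np.linalg.lstsq(A,o2-o1,rcond=None)[0];print('tri',np.round(o1+k[0]*d1,4),np.round(o2+k[1]*d2,4))
E
```

```text
[[0.4017, -0.2098], [0.4017, -0.1497], [0.5417, -0.2094], [0.5415, -0.1492]] ctr [ 0.47165783 -0.1795411 ] L 0.13989801188610074 W 0.06006554011707353 0.06023110990227626 yaw 0.0029660003411739874
hole local -0.04064108637706457 -0.011733975532751361Traceback (most recent call last):
  File "<stdin>", line 12, in <module>
IndexError: list index out of range
```

At z = 0.042 the size comes out at 139.9 x 60.1 mm, which confirms the height, and the pour hole is at local (-41, -12). The mould is at (0.4717, -0.1795) with yaw 0.003. Descending.

Request:
move_arm(
  plan=[
    {"dx":0.05,"dy":0.13,"dz":-0.6,"rx":0,"ry":0,"rz":0.01,"jaw":1},
    {"dx":0,"dy":0,"dz":-0.8,"rx":0,"ry":0,"rz":0,"jaw":1},
    {"dx":0,"dy":0,"dz":-0.8,"rx":0,"ry":0,"rz":0,"jaw":1},
    {"dx":0,"dy":0,"dz":-0.8,"rx":0,"ry":0,"rz":0,"jaw":1},
    {"dx":0,"dy":0,"dz":-0.8,"rx":0,"ry":0,"rz":0,"jaw":1},
    {"dx":0,"dy":0,"dz":-0.6,"rx":0,"ry":0,"rz":0,"jaw":1},
    {"dx":0,"dy":0,"dz":-0.3,"rx":0,"ry":0,"rz":0,"jaw":1},
    {"dx":0,"dy":0,"dz":-0.16,"rx":0,"ry":0,"rz":0,"jaw":1},
    {"dx":0,"dy":0,"dz":0,"rx":0,"ry":0,"rz":0,"jaw":1},
  ],
)

```text
time: 10.7
ee_pos: [0.4713, -0.1749, 0.0129]
eef_rot: [-0.004, 1.0, 0.0, -0.0]
contact_force: [0.9, 0.1, 0.5]
opening: 1.0
```

```bash
python3 - <<'E'
from h import *
s=st(); c=camera_info('wrist'); b=grab_frame('wrist'); cv2.imwrite('pics/w6.png',b)
E
```

```text
t 10.7 p [ 0.4713 -0.1749  0.0129] q [-3.7e-03  1.0e+00  2.0e-04 -4.0e-04] F [0.87 0.1  0.51] T [ 0.01 -0.01  0.02] o 1.0
```

View pics/w6.png

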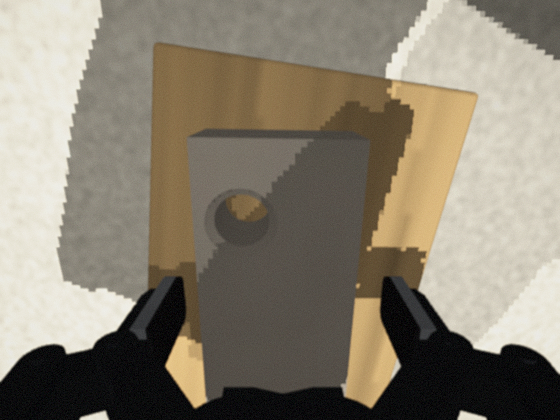

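The pads straddle the mould (edges about 200–357 at row 280), slightly off centre. The arm had still been settling at the earlier picture, so I'll re-measure from here.

```bash
python3 - <<'E'
from h import *
s=st(); c=camera_info('wrist')
P={n:onz(c,p,.042)[:2] for n,p in dict(nl=(191,137),nr=(368,139),fl=(206,380),fr=(346,380),tl=(200,280),tr=(357,280),h=(239,217)).items()}
for n,p in P.items(): print(n,np.round(p,4))
for a,b in(('nl','fl'),('nr','fr')):
  d=P[b]-P[a];print(np.arctan2(d[1],d[0]))
print((P['nl']+P['nr'])/2,(P['fl']+P['fr'])/2, P['nr']-P['nl'])
x=grab_frame('wrist');g=cv2.cvtColor(x,cv2.COLOR_BGR2GRAY).astype(int)
for r in(170,240,260):
  row=cv2.GaussianBlur(x,(3,3),0)[r].astype(int);sat=row.max(1)-row.min(1);
  print(r,np.nonzero(sat<22)[0][[0,-1]], [i for i in range(170,390) if sat[i]<22][:1],[i for i in range(170,390) if sat[i]<22][-1:])
E
```

```text
t 10.75 p [ 0.4717 -0.1753  0.0137] q [-3.6e-03  1.0e+00 -0.0e+00  1.0e-04] F [ 0.2  -0.21  0.43] T [-0.03  0.04 -0.03] o 1.001
nl [ 0.4029 -0.2071]
nr [ 0.4031 -0.1491]
fl [ 0.504  -0.2088]
fr [ 0.5036 -0.1497]
tl [ 0.4561 -0.208 ]
tr [ 0.4556 -0.1487]
h [ 0.4307 -0.1924]
-0.016697758062660797
-0.005955212687196948
[ 0.40300054 -0.17811735] [ 0.50379806 -0.17926096] [0.0002666  0.05805429]
170 [  0 554] [192] [366]
240 [  0 559] [197] [360]
260 [  0 559] [198] [358]
```

Request:
move_arm(
  plan=[
    {"dx":0,"dy":-0.06,"dz":-0.06,"rx":0,"ry":0,"rz":-0.01,"jaw":1},
    {"dx":0,"dy":0,"dz":0,"rx":0,"ry":0,"rz":0,"jaw":0.78},
    {"dx":0,"dy":0,"dz":0,"rx":0,"ry":0,"rz":0,"jaw":0.72},
    {"dx":0,"dy":0,"dz":0,"rx":0,"ry":0,"rz":0,"jaw":0.6},
    {"dx":0,"dy":0,"dz":0,"rx":0,"ry":0,"rz":0,"jaw":0.6},
    {"dx":0,"dy":0,"dz":0,"rx":0,"ry":0,"rz":0,"jaw":0.6},
  ],
  squeeze=50,
)

```text
time: 11.4
ee_pos: [0.4715, -0.1789, 0.0109]
eef_rot: [0.001, 1.0, -0.0, 0.0]
contact_force: [-2.0, 0.4, 5.8]
opening: 0.695
```

```bash
python3 - <<'E'
from h import *
s=st(); c=camera_info('wrist'); b=grab_frame('wrist'); cv2.imwrite('pics/w7.png',b)
for r in(150,200,250):
  row=cv2.GaussianBlur(b,(3,3),0)[r].astype(int);sat=row.max(1)-row.min(1)
  e=[i for i in range(170,395) if sat[i]<22];L,R=onz(c,(e[0]-.5,r),.042),onz(c,(e[-1]+.5,r),.042);print(r,e[0],e[-1],np.round(L,4),np.round(R,4))
col=cv2.GaussianBlur(b,(3,3),0)[100:170,330].astype(int);print((col.max(1)-col.min(1)).tolist(),col.mean(1).astype(int).tolist())
E
```

```text
t 11.4 p [ 0.4715 -0.1789  0.0109] q [ 9.e-04  1.e+00 -1.e-04  3.e-04] F [-2.02  0.37  5.81] T [ 0.13  0.28 -0.01] o 0.695
150 192 374 [ 0.4062 -0.2095  0.042 ] [ 0.4064 -0.1503  0.042 ]
200 196 370 [ 0.4231 -0.2097  0.042 ] [ 0.4233 -0.1503  0.042 ]
250 201 365 [ 0.4418 -0.2095  0.042 ] [ 0.4419 -0.1506  0.042 ]
[59, 58, 59, 59, 59, 59, 59, 60, 59, 59, 59, 59, 60, 60, 55, 51, 47, 45, 44, 44, 44, 45, 44, 43, 42, 42, 42, 42, 39, 30, 19, 13, 12, 11, 10, 11, 11, 12, 12, 12, 12, 13, 12, 13, 13, 13, 12, 13, 13, 12, 12, 12, 11, 12, 12, 12, 13, 14, 14, 13, 14, 13, 13, 13, 14, 12, 13, 14, 13, 12] [102, 103, 102, 102, 102, 102, 103, 103, 103, 102, 103, 104, 102, 101, 96, 87, 79, 76, 76, 75, 74, 73, 73, 75, 76, 75, 73, 73, 75, 73, 69, 68, 69, 70, 68, 68, 69, 70, 73, 76, 78, 79, 79, 79, 79, 79, 79, 80, 80, 80, 80, 79, 80, 80, 80, 79, 79, 79, 81, 81, 80, 81, 81, 80, 80, 80, 81, 81, 81, 81]
```

The mould is gripped (opening 0.695 is 59 mm) and its centre is about (+1, -1) mm from the TCP. Lifting gently.

Request:
move_arm(
  plan=[
    {"dx":0,"dy":0,"dz":0.1,"rx":0,"ry":0,"rz":0,"jaw":0.6},
    {"dx":0,"dy":0,"dz":0.3,"rx":0,"ry":0,"rz":0,"jaw":0.6},
    {"dx":0,"dy":0,"dz":0.5,"rx":0,"ry":0,"rz":0,"jaw":0.6},
    {"dx":0,"dy":0,"dz":0.6,"rx":0,"ry":0,"rz":0,"jaw":0.6},
    {"dx":0,"dy":0,"dz":0.6,"rx":0,"ry":0,"rz":0,"jaw":0.6},
    {"dx":0,"dy":0,"dz":0.3,"rx":0,"ry":0,"rz":0,"jaw":0.6},
    {"dx":0,"dy":0,"dz":0,"rx":0,"ry":0,"rz":0,"jaw":0.6},
    {"dx":0,"dy":0,"dz":0,"rx":0,"ry":0,"rz":0,"jaw":0.6},
  ],
)

```text
time: 12.25
ee_pos: [0.4709, -0.1785, 0.1299]
eef_rot: [0.001, 1.0, 0.0, -0.0]
contact_force: [-0.4, 0.1, -2.3]
opening: 0.694
```

Request:
move_arm(
  plan=[
    {"dx":0.03,"dy":0.3,"dz":0,"rx":0,"ry":0,"rz":0.02,"jaw":0.6},
    {"dx":0.05,"dy":0.6,"dz":0,"rx":0,"ry":0,"rz":0.02,"jaw":0.6},
    {"dx":0.06,"dy":0.85,"dz":0,"rx":0,"ry":0,"rz":0.02,"jaw":0.6},
    {"dx":0.06,"dy":0.9,"dz":0,"rx":0,"ry":0,"rz":0.02,"jaw":0.6},
    {"dx":0.06,"dy":0.9,"dz":0,"rx":0,"ry":0,"rz":0.02,"jaw":0.6},
    {"dx":0.06,"dy":0.9,"dz":0,"rx":0,"ry":0,"rz":0.02,"jaw":0.6},
    {"dx":0.06,"dy":0.9,"dz":0,"rx":0,"ry":0,"rz":0.02,"jaw":0.6},
    {"dx":0.06,"dy":0.85,"dz":0,"rx":0,"ry":0,"rz":0.02,"jaw":0.6},
    {"dx":0.05,"dy":0.6,"dz":0,"rx":0,"ry":0,"rz":0.02,"jaw":0.6},
    {"dx":0.03,"dy":0.24,"dz":0,"rx":0,"ry":0,"rz":0.02,"jaw":0.6},
  ],
)

```text
time: 13.25
ee_pos: [0.4962, 0.1762, 0.1291]
eef_rot: [-0.08, 0.997, 0.0, -0.001]
contact_force: [-0.7, -1.2, -2.2]
opening: 0.692
```

Request:
move_arm(
  plan=[
    {"dx":0,"dy":0,"dz":-0.3,"rx":0,"ry":0,"rz":0,"jaw":0.6},
    {"dx":0,"dy":0,"dz":-0.3,"rx":0,"ry":0,"rz":0,"jaw":0.6},
    {"dx":0,"dy":0,"dz":-0.2,"rx":0,"ry":0,"rz":0,"jaw":0.6},
    {"dx":0,"dy":0,"dz":0,"rx":0,"ry":0,"rz":0,"jaw":0.6},
    {"dx":0,"dy":0,"dz":0,"rx":0,"ry":0,"rz":0,"jaw":0.6},
  ],
)

```text
time: 13.75
ee_pos: [0.4972, 0.1731, 0.0903]
eef_rot: [-0.078, 0.997, -0.0, -0.0]
contact_force: [-0.1, -0.4, -2.1]
opening: 0.693
```

```bash
python3 - <<'E'
from h import *
s=st(); c=camera_info('wrist'); b=grab_frame('wrist'); cv2.imwrite('pics/w8.png',b); np.save('c8.npy',c,allow_pickle=True)
R=Rn.from_quat(s['eef_rot']).as_matrix(); print('tool yaw',np.arctan2(-R[0,1],R[1,1]), 'tilt',R[:,2].round(4))
E
```

```text
t 13.75 p [0.4972 0.1731 0.0903] q [-7.75e-02  9.97e-01 -0.00e+00 -3.00e-04] F [-0.1  -0.43 -2.09] T [ 0.02 -0.04 -0.07] o 0.693
tool yaw 0.1552158706825717 tilt [-5.e-04 -1.e-04 -1.e+00]
```

View pics/w8.png

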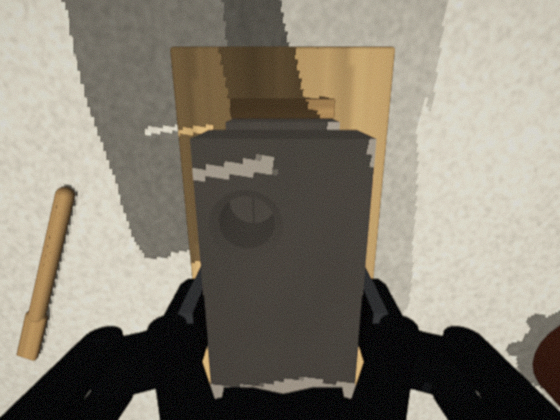

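The mould is held level and the bottom half's near edge shows just beneath it (row about 121, columns 226–337). I'll compare the two numerically.

```bash
python3 - <<'E'
from h import *
c=np.load('c8.npy',allow_pickle=True).item(); b=cv2.imread('pics/w8.png')
u=np.array([np.cos(.154),np.sin(.154)]);v=np.array([-u[1],u[0]]);S=np.array([.4987,.172])
g=cv2.cvtColor(b,cv2.COLOR_BGR2GRAY).astype(int)
for cl in(260,300,320): print(cl,list(zip(range(112,142,1),g[112:142,cl].tolist())))
print('row124',g[124,215:240].tolist(),g[124,325:345].tolist())
for n,p,z in(('bl',(226,121),.048),('br',(338,121),.048),('tl',(190,137),.121),('tr',(374,137),.121),('tl2',(212,380),.121),('tr2',(357,380),.121)):
  X=onz(c,p,z)[:2]-S; print(n,np.round([X@u*1e3,X@v*1e3],1))
E
```

```text
260 [(112, 60), (113, 55), (114, 53), (115, 62), (116, 54), (117, 55), (118, 55), (119, 57), (120, 59), (121, 63), (122, 72), (123, 72), (124, 78), (125, 72), (126, 76), (127, 75), (128, 71), (129, 63), (130, 57), (131, 61), (132, 61), (133, 58), (134, 62), (135, 60), (136, 61), (137, 58), (138, 65), (139, 62), (140, 66), (141, 67)]
300 [(112, 56), (113, 63), (114, 64), (115, 58), (116, 59), (117, 57), (118, 54), (119, 57), (120, 60), (121, 69), (122, 66), (123, 75), (124, 74), (125, 70), (126, 73), (127, 74), (128, 69), (129, 65), (130, 62), (131, 59), (132, 59), (133, 54), (134, 54), (135, 58), (136, 60), (137, 59), (138, 62), (139, 63), (140, 65), (141, 64)]
320 [(112, 153), (113, 136), (114, 126), (115, 122), (116, 122), (117, 109), (118, 80), (119, 61), (120, 61), (121, 59), (122, 68), (123, 67), (124, 72), (125, 71), (126, 70), (127, 75), (128, 67), (129, 66), (130, 61), (131, 63), (132, 61), (133, 58), (134, 57), (135, 57), (136, 58), (137, 60), (138, 63), (139, 68), (140, 72), (141, 65)]
row124 [104, 100, 102, 99, 96, 106, 105, 100, 101, 96, 90, 73, 66, 65, 69, 72, 67, 67, 66, 68, 70, 67, 67, 67, 70] [68, 71, 97, 138, 160, 159, 156, 159, 158, 160, 161, 154, 160, 153, 155, 149, 151, 146, 147, 149]
bl [-70.4 -29.8]
br [-70.4  28.8]
tl [-70.7 -29.8]
tr [-70.7  29.2]
tl2 [ 28.2 -29.2]
tr2 [28.2 30.7]
```

Bottom half and held mould agree within about 0.5 mm in x, y and yaw. Descending to just above the pins, then slowly.

Request:
move_arm(
  plan=[
    {"dx":0,"dy":0,"dz":-0.25,"rx":0,"ry":0,"rz":0,"jaw":0.6},
    {"dx":0,"dy":0,"dz":-0.2,"rx":0,"ry":0,"rz":0,"jaw":0.6},
    {"dx":0,"dy":0,"dz":-0.12,"rx":0,"ry":0,"rz":0,"jaw":0.6},
    {"dx":0,"dy":0,"dz":-0.04,"rx":0,"ry":0,"rz":0,"jaw":0.6},
    {"dx":0,"dy":0,"dz":0,"rx":0,"ry":0,"rz":0,"jaw":0.6},
  ],
)

```text
time: 14.3
ee_pos: [0.4971, 0.1732, 0.0594]
eef_rot: [-0.078, 0.997, -0.0, -0.0]
contact_force: [1.0, 0.2, -2.5]
opening: 0.689
```

Request:
move_arm(
  plan=[
    {"dx":0,"dy":0,"dz":-0.02,"rx":0,"ry":0,"rz":0,"jaw":0.6},
    {"dx":0,"dy":0,"dz":-0.02,"rx":0,"ry":0,"rz":0,"jaw":0.6},
    {"dx":0,"dy":0,"dz":-0.02,"rx":0,"ry":0,"rz":0,"jaw":0.6},
    {"dx":0,"dy":0,"dz":-0.02,"rx":0,"ry":0,"rz":0,"jaw":0.6},
    {"dx":0,"dy":0,"dz":-0.02,"rx":0,"ry":0,"rz":0,"jaw":0.6},
  ],
)

```text
time: 14.8
ee_pos: [0.4973, 0.1733, 0.0548]
eef_rot: [-0.078, 0.997, 0.0, 0.0]
contact_force: [1.3, 0.5, -2.6]
opening: 0.691
```

Request:
move_arm(
  plan=[
    {"dx":0,"dy":0,"dz":-0.02,"rx":0,"ry":0,"rz":0,"jaw":0.6},
    {"dx":0,"dy":0,"dz":-0.02,"rx":0,"ry":0,"rz":0,"jaw":0.6},
    {"dx":0,"dy":0,"dz":-0.02,"rx":0,"ry":0,"rz":0,"jaw":0.6},
  ],
)

```text
time: 15.1
ee_pos: [0.4973, 0.1733, 0.0517]
eef_rot: [-0.078, 0.997, 0.0, 0.0]
contact_force: [0.5, -0.2, -2.0]
opening: 0.696
```

The pins have entered about 4 mm with no reaction. Continuing.

Request:
move_arm(
  plan=[
    {"dx":0,"dy":0,"dz":-0.02,"rx":0,"ry":0,"rz":0,"jaw":0.6},
    {"dx":0,"dy":0,"dz":-0.02,"rx":0,"ry":0,"rz":0,"jaw":0.6},
    {"dx":0,"dy":0,"dz":-0.02,"rx":0,"ry":0,"rz":0,"jaw":0.6},
  ],
)

```text
time: 15.4
ee_pos: [0.4973, 0.1733, 0.0487]
eef_rot: [-0.078, 0.997, -0.0, -0.0]
contact_force: [-0.7, 1.5, -2.1]
opening: 0.692
```

Request:
move_arm(
  plan=[
    {"dx":0,"dy":0,"dz":-0.015,"rx":0,"ry":0,"rz":0,"jaw":0.6},
    {"dx":0,"dy":0,"dz":-0.01,"rx":0,"ry":0,"rz":0,"jaw":0.6},
    {"dx":0,"dy":0,"dz":-0.01,"rx":0,"ry":0,"rz":0,"jaw":0.6},
  ],
)

```text
time: 15.7
ee_pos: [0.4973, 0.1733, 0.047]
eef_rot: [-0.078, 0.997, -0.0, 0.0]
contact_force: [-0.4, 0.2, -1.5]
opening: 0.696
```

Request:
move_arm(
  plan=[
    {"dx":0,"dy":0,"dz":-0.01,"rx":0,"ry":0,"rz":0,"jaw":0.6},
    {"dx":0,"dy":0,"dz":-0.01,"rx":0,"ry":0,"rz":0,"jaw":0.6},
  ],
)

```text
time: 15.9
ee_pos: [0.4973, 0.1733, 0.0469]
eef_rot: [-0.078, 0.997, -0.0, 0.0]
contact_force: [-7.0, -1.6, 17.8]
opening: 0.696
```

Firm contact at underside z of about 0.048, as expected for home. I'll check settled readings and the seam.

```bash
python3 - <<'E'
from h import *
s=st(); c=camera_info('wrist'); b=grab_frame('wrist'); a=grab_frame('side'); s=st()
R=Rn.from_quat(s['eef_rot']).as_matrix(); print('yaw',np.arctan2(-R[0,1],R[1,1]),'z axis',R[:,2].round(4))
for n in('mould_top','pour_hole','grip_centre'):
  r=mark_of('side',n); print(n,[(np.round(x['point'],3).tolist(),round(x['score'],2)) for x in r[:2]])
w=cv2.resize(b,(500,375)); z=cv2.resize(a[125:225,185:300],(300,261),interpolation=cv2.INTER_CUBIC)
cv2.imwrite('pics/w9.png',np.hstack([w,cv2.copyMakeBorder(z,0,114,0,0,cv2.BORDER_CONSTANT)]))
E
```

```text
t 15.9 p [0.4973 0.1733 0.0469] q [-0.0777  0.997  -0.      0.    ] F [-7.05 -1.55 17.76] T [-0.3   1.07 -0.07] o 0.696
t 16.0 p [0.4973 0.1733 0.0469] q [-7.77e-02  9.97e-01 -0.00e+00  1.00e-04] F [-5.26 -1.41 10.21] T [-0.25  0.7  -0.06] o 0.695
yaw 0.15555107045378083 z axis [ 1.e-04 -0.e+00 -1.e+00]
mould_top [([0.497, 0.174, 0.046], 0.78), ([0.58, 0.441, 0.0], 0.32)]
pour_hole [([0.461, 0.15, 0.081], 0.6)]
grip_centre [([0.664, 0.2, 0.229], 0.77), ([0.788, 0.074, -0.001], 0.43)]
```

View pics/w9.png

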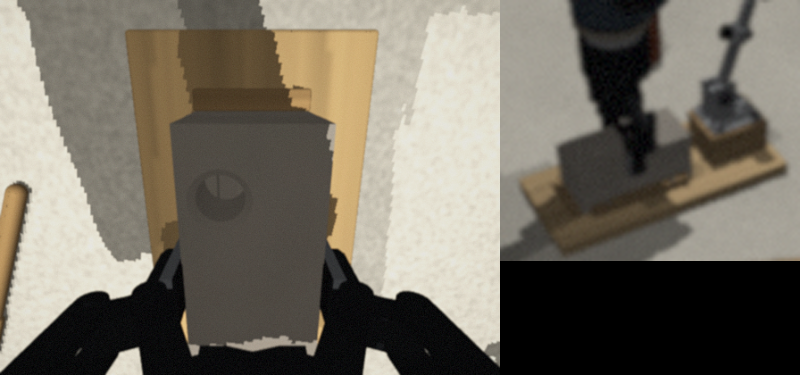

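The view shows the top half flush on the bottom half with no gap at the near end or in the side view. The pour hole is at the robot end and the lever leans back. I'll ease the small sideways load, firm the grip and let the reading settle.

Request:
move_arm(
  plan=[
    {"dx":-0.01,"dy":0,"dz":0,"rx":0,"ry":0,"rz":0,"jaw":0.6},
    {"dx":0,"dy":0,"dz":0,"rx":0,"ry":0,"rz":0,"jaw":0.6},
    {"dx":0,"dy":0,"dz":0,"rx":0,"ry":0,"rz":0,"jaw":0.6},
  ],
  squeeze=70,
)

```text
time: 16.45
ee_pos: [0.4973, 0.1733, 0.047]
eef_rot: [-0.078, 0.997, 0.0, 0.001]
contact_force: [-1.9, -2.0, 8.4]
opening: 0.69
```

Request:
move_arm(
  plan=[
    {"dx":0,"dy":0,"dz":0,"rx":0,"ry":0,"rz":0,"jaw":0.6},
    {"dx":0,"dy":0,"dz":0,"rx":0,"ry":0,"rz":0,"jaw":0.6},
    {"dx":0,"dy":0,"dz":0,"rx":0,"ry":0,"rz":0,"jaw":0.6},
  ],
)

```text
time: 16.75
ee_pos: [0.4973, 0.1733, 0.047]
eef_rot: [-0.078, 0.997, 0.0, 0.001]
contact_force: [-2.0, -0.9, 9.5]
opening: 0.688
```

Request:
move_arm(
  plan=[
    {"dx":0,"dy":0,"dz":-0.007,"rx":0,"ry":0,"rz":0,"jaw":0.6},
    {"dx":0,"dy":0,"dz":0,"rx":0,"ry":0,"rz":0,"jaw":0.6},
    {"dx":0,"dy":0,"dz":0,"rx":0,"ry":0,"rz":0,"jaw":0.6},
    {"dx":0,"dy":0,"dz":0,"rx":0,"ry":0,"rz":0,"jaw":0.6},
  ],
)

```text
time: 17.15
ee_pos: [0.4974, 0.1733, 0.047]
eef_rot: [-0.078, 0.997, 0.0, 0.001]
contact_force: [-4.2, -2.3, 14.1]
opening: 0.691
```

Request:
move_arm(
  plan=[
    {"dx":0,"dy":0,"dz":0,"rx":0,"ry":0,"rz":0,"jaw":0.6},
    {"dx":0,"dy":0,"dz":0,"rx":0,"ry":0,"rz":0,"jaw":0.6},
    {"dx":0,"dy":0,"dz":0,"rx":0,"ry":0,"rz":0,"jaw":0.6},
    {"dx":0,"dy":0,"dz":0,"rx":0,"ry":0,"rz":0,"jaw":0.6},
  ],
)

```text
time: 17.55
ee_pos: [0.4973, 0.1733, 0.047]
eef_rot: [-0.078, 0.997, 0.0, 0.001]
contact_force: [-4.2, -3.1, 14.4]
opening: 0.688
```

Steady at about 14.4 N, which is 1.47 kg. One last check, then hand in.

```bash
python3 - <<'E'
from h import *
for i in range(3): st(); grab_frame('side')
for n in('mould_top','grip_centre','sprig_mould','boxwood_tool'):
  r=mark_of('side',n); print(n,[(np.round(x['point'],3).tolist(),round(x['score'],2)) for x in r[:1]])
st()
print(job_done())
E
```

```text
t 17.55 p [0.4973 0.1733 0.047 ] q [-7.77e-02  9.97e-01  0.00e+00  7.00e-04] F [-4.21 -3.15 14.44] T [-0.41  0.72 -0.01] o 0.688
t 17.6 p [0.4974 0.1733 0.047 ] q [-7.77e-02  9.97e-01  0.00e+00  7.00e-04] F [-3.74 -2.18 15.09] T [-0.45  0.68  0.01] o 0.688
t 17.65 p [0.4973 0.1733 0.047 ] q [-7.77e-02  9.97e-01  0.00e+00  7.00e-04] F [-3.24 -2.85 14.42] T [-0.35  0.68 -0.07] o 0.694
mould_top [([0.495, 0.174, 0.047], 0.9)]
grip_centre [([0.646, -0.192, 0.009], 0.74)]
sprig_mould [([0.646, -0.191, 0.009], 0.95)]
boxwood_tool [([0.579, 0.005, -0.001], 0.77)]
t 17.9 p [0.4973 0.1733 0.0469] q [-7.77e-02  9.97e-01  0.00e+00  7.00e-04] F [-3.6  -1.91 14.46] T [-0.41  0.75 -0.01] o 0.692
the job is handed in; nothing more can be done
None
```

The mould is closed and I handed in at about 18 s, with the gripper still holding the top half pressed down. I swung the lever back to about 1.88 rad, just short of its 1.95 stop. I then laid the top half on with its pour hole away from the pivot.

- **Fit:** It slid over both pins with no measurable resistance until it seated. Its origin was then about 48 mm above the bench, as it should be, and level. The last pictures showed no gap at the near end or along the side the camera sees. I did not look at the far end or the other side separately.
- **Press:** The downward force held at 14.4–15.1 N, about 1.5 kg, with 3–5 N of sideways load left on. There was a brief reading of 17.8 N at first contact.
- **Everything else:** The sprig mould and the boxwood tool read where they started, within measuring error. I did not check the other bench items again, but the arm went nowhere near them.
- **Check that disagreed:** In the last check the network put the lever's grip at the sprig mould's place, which is a misdetection. Two seconds earlier the same camera had it at (0.664, 0.200, 0.229), with the lever back.

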